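# Park the peg bin behind its spring catch

### The job

With shut fingers press the long aluminium spring bar in the shelf's runway fully down, on the stretch that lies open behind the peg bin's low lip, and keep it down while the same fingers gently push the bin along the runway over the catch until the whole bin is past it, just short of or against the end stop. Then let the bar spring back up behind the bin so that it is locked in, and move clear. Only press and push: do not grasp, lift or tip the bin, and leave everything else where it stands.

Things in the scene. Friction and masses are not known exactly. Their poses are not given: they have to be found in the camera images.
- shelf: Fixed pine board on the table, 250 (x) x 420 (y) x 30 mm high; origin at the centre of its underside, z up. The bin's runway is on its top (z = 30 mm), along y, centre line at x = -45 mm; the bin is pushed towards +y. Guides 10 mm high stand 63 to 73 mm either side of the centre line. A groove 50 mm wide, 20 mm deep along the centre line, y = -199 to +84 mm, holds the spring bar.
- gate (a point): Fixed point of the board on the runway's centre line and surface, at the middle of the catch's ears (board frame x = -45, y = +40, z = 30 mm); axes as the board's.
- stop_face (a point): Fixed point on the runway's surface and centre line at the face of the wooden end stop (board y = +162 mm), a block 146 mm wide, 15 mm thick, 30 mm high that closes the runway at its +y end.
- catch (a joint): How far the aluminium spring bar is pressed: 0 = up, 0.014 m = fully down. The whole bar goes straight down wherever it is pressed; 5 N starts it, 9 N takes it fully down. Its flat top is 12 mm above the runway when up, 2 mm below when fully down. From 0.009 m on its ears are below the runway and the bin passes freely over them.
- catch_top (a point): Point on the bar's top midway between its two ears; moves with it. The ears (the catch) are 16 mm long in board y and reach out sideways to 56 mm either side of the centre line; their tops are 3 mm lower than the bar's, so 9 mm above the runway when up, where they block the bin's skids. The bar goes on 40 mm beyond this point in +y.
- bar_start (a point): Point on the bar's top, on the centre line at its -y end, 235 mm before catch_top; moves with the bar. The bar is flat, 44 mm wide and 275 mm long.
- bin: Loose translucent stacking bin of pine pegs, about 0.35 kg, on the runway before the catch, 3 mm play to each guide. 120 (x, across) x 100 mm (y, along). Origin at the centre of its underside, axes as the board's. It stands on two skids 16 mm high along its sides (40 to 58 mm from its middle); the bar passes under its floor between them, even when up. Walls 74 mm high on its forward (+y) 60 mm.
- bin_lip (a point): Middle of the outer face of the bin's trailing wall (bin y = -50 mm, 29 mm above its underside): a flat low lip 120 mm wide, from 16 to 42 mm above the underside, the wall to push on. With the bin against the end stop it is 14 mm beyond the ears' far edge.
- jar: Bystander, loose, to be left alone: small closed glass jar with a steel twist lid, 54 mm across, 72 mm tall, standing on the pine shelf board, on its far side beside the runway. Origin at the centre of its underside.
- soap_dish: Bystander, loose, to be left alone: white ceramic soap dish with a bar of soap, 70 x 105 x 27 mm, standing on the pine shelf board, on its far side beside the runway. Origin at the centre of its underside.
- brush: Bystander, loose, to be left alone: wooden scrubbing brush, 50 x 100 x 34 mm, standing on the pine shelf board, on its far side beside the runway. Origin at the centre of its underside.
- spare_bin: Bystander, loose, to be left alone: empty translucent bin of the same shape as the peg bin, standing on the table to one side. Origin at the centre of its underside.
- pail: Bystander, loose, to be left alone: stainless steel pail, 184 mm across, 165 mm tall, standing on the table to one side. Origin at the centre of its underside.
- peg_tub: Bystander, loose, to be left alone: round orange tub of laundry pegs, 144 mm across, about 90 mm tall, standing on the table to one side. Origin at the centre of its underside.
- bottle: Bystander, loose, to be left alone: white detergent bottle, 68 mm across, 190 mm tall, standing on the table to one side. Origin at the centre of its underside.

How it is judged:
On the way, in this order (a step that is already met when the one before it is completed fails the run):
1. the fingers hold the spring bar down (at least 9 mm) while the whole bin is still before the catch (value of joint catch above 0.009 m and y of bin in the frame of gate below -0.055 m and contact force between the fingers and shelf above 0.5 N), for 0.1 s.
2. the bin is over the catch, the bar still held down by the fingers (value of joint catch above 0.008 m and y of bin in the frame of gate between -0.02 and 0.03 m and contact force between the fingers and shelf above 0.5 N), for 0.05 s.
At the end, for the whole second after the job is handed in: The bin stands flat and at rest on the runway, wholly past the ears of the catch (its origin 58.5 to 76 mm beyond gate in the board's y, within 6 mm of the centre line, square within 0.12 rad), and the spring bar is up again behind it (pressed less than 2 mm) (value of joint catch below 0.002 m and y of bin in the frame of gate between 0.0585 and 0.076 m and x of bin in the frame of gate between -0.006 and 0.006 m and z of bin in the frame of gate between -0.003 and 0.004 m and angle between bin's own z axis and vertical below 0.06 rad and angle between the y axis of bin and the y axis of shelf, either way round below 0.12 rad and linear speed of bin below 0.01 m/s); the robot touches nothing.
It fails at once if the bar is let up (pressed less than 7 mm) while the bin is over the ears (y of bin in the frame of gate between -0.052 and 0.052 m and value of joint catch below 0.007 m).
It fails at once if the bin is lifted more than 8 mm off the runway or tipped more than 0.15 rad (z of bin in the frame of gate above 0.008 m or angle between bin's own z axis and vertical above 0.15 rad).
It fails at once if the bin is rammed or squeezed with more than 40 N (contact force between the fingers and bin above 40 N).
It fails at once if a bystander is moved more than 20 mm (distance of any of jar, soap_dish, brush, spare_bin, pail, peg_tub, bottle from where it was at the start of the episode above 0.02 m).
It also fails if it takes over 42 s, if anything falls off the work surface, if the arm or the gripper's body presses on something with over 40 N, if the wrist force passes 120 N, or if a joint passes its speed limit or range.

### The arm

A 7-joint arm with a two-finger parallel gripper is mounted at the origin on the work surface. World frame = base frame: x ahead of the robot, y to its left, z up, the work surface at z = 0. Lengths are in m, angles in rad, forces in N, time in s.
With the tool pointing down it reaches from about 0.35 to 0.9 m from the base axis. Payload 8.1 kg.
Tool frame: the origin (TCP) lies at the very end of the fingers, on their centre line; the grasp point (between the pads) lies 19 mm behind it (arm.tcp_to_grasp is the z of the grasp point in the tool frame, in m); z points along the fingers, y is the line along which they close (so a half turn about z gives the same grasp; the last joint's range is limited). The gripper opens to 92 mm and grips with 3 to 60 N. Pads are 19 mm wide; open, the fingers measure 130 mm over their backs; the gripper's body (75 mm by 190 mm) begins 47 mm behind the grasp point.
Start: joints at [1.194, 0.434, 0.025, 1.573, -0.012, 1.134, -0.075], TCP at [0.169, -0.602, 0.227] pointing down, gripper open.
Joint ranges: [-2.62, 2.62], [-0.44, 2.09], [-1.27, 1.32], [0.08, 2.57], [-1.32, 4.46], [0.12, 2], [-2.74, 2.74]. Speed limits (rad/s): [2.22, 2.22, 3.01, 3.01, 3.14, 3.14, 3.14].

### API

Orientations are given as a rotation vector (axis times angle).
In Python, from cell import readout, vision, sign_off, arm gives the robot as it stands. The module is installed in compiled form; this text tells all that it offers.
- The arm moves only by the shell command python3 -m creep 'ROWS' [FORCE]. ROWS is JSON, a list of rows, each a list of 5 numbers: the shift along the tool's x, y, z in units of 4 cm (1.0 is 4 cm), then the turn about the tool's z in units of 4 degrees (1.0 is 4 degrees), then the opening, from 0 (shut) to 1 (fully open). A call has 1 to 12 rows; each row shifts and turns the commanded pose from where the row before left it, along the tool's axes as they then stand; what a row does not reach is not made up. A row lasts 1/8 s, in which the tool goes at most 62.5 mm and 10.7 degrees, less where a joint would pass 70% of its speed; a pose out of reach is approached as far as the arm can. A call with a number of a shift or a turn outside -1 to 1 is refused whole. A call with a gripper value outside its range is refused whole. The fingers move at their own pace and stop on an object; FORCE is the grip in N (left out, the last holds). Time passes only in rows, so rows that do not move let the fingers close. It gives the time, the measured TCP pose, the force, the opening and the grip force at its end, in the units of the state.
- readout.observe(): the state, without advancing time (a new reading comes with each control period).
- vision.get_image(name): name is "side" or "top" or "wrist"; returns a dict with "pixels" (384x512x3 uint8, blue, green, red), "z_map" (384x512 float32, m along the optical axis (not along the pixel's ray), 0 where there is no reading), "camera_matrix" (3x3 intrinsics, pixels), "position" and "rotation" of the camera in the world. Camera axes: x right, y up, looking along -z (the intrinsics and any distortion apply to the point x, -y, -z); pixel columns grow to the right and rows downward; lengths in m; the calibration is good to about 2 mm. A picture is of the moment at which its call begins.
- sign_off(): hands the job in; it is judged then, once.
The state is a dict: "clock": time; "joints": joint angles; "dq": joint speeds; "joint_efforts": joint torques, N m; "position": TCP position; "ee_rot": TCP orientation; "force": force on the tool from outside, world axes, zero at the start; "ft_torque": the same for the moment, N m; "width": opening from 0.0 (shut) to 1.0 (fully open); "gripper_force": force on a finger pad.
Only numpy, scipy, OpenCV 4.12 (cv2) and the standard library are available. Lean on these libraries where they do the work, as an engineer would, in place of code of your own. Each camera call takes 0.05 s, during which the arm holds its last target. There are 200 camera calls.

## Working session

There is one attempt and no reset: what is moved stays moved. The work goes in short steps, Python scripts to look and compute and a shell command to move; the robot and the scene stay as the last step left them, time stands still between calls to the robot, and variables do not carry over. Pictures are saved under pics/ and viewed, at most 10 in all, crops included, and the job is handed in when it is done.

```bash
mkdir -p pics
cat > h.py <<'E'
import numpy as np, cv2
from cell import readout, vision, sign_off, arm
def grab(name,fn=None):
    d=vision.get_image(name)
    if fn: cv2.imwrite('pics/'+fn,d['pixels'])
    np.savez('/tmp/'+name+'.npz',**{k:np.asarray(d[k]) for k in d}); return d
def load(name): return np.load('/tmp/'+name+'.npz')
def pts(d):
    K=d['camera_matrix'];z=d['z_map'];v,u=np.mgrid[:z.shape[0],:z.shape[1]]
    P=np.dstack([(u-K[0,2])/K[0,0]*z,-(v-K[1,2])/K[1,1]*z,-z])
    R=np.array(d['rotation'])
    if R.shape!=(3,3): R=cv2.Rodrigues(R)[0]
    return P@R.T+np.array(d['position'])
E
python3 - <<'E'
from h import *
print(readout.observe())
for n in('top','side'):
    d=grab(n,n+'0.png');print(n,d['camera_matrix'],d['position'],d['rotation'],[k for k in d])
E
```

```text
{'clock': 0.0, 'joints': array([ 1.1944059 ,  0.43519402,  0.02496289,  1.57407617, -0.0115822 ,
        1.13395256, -0.07509087]), 'dq': array([-1.77065136e-03, -1.05657392e-03, -1.55431835e-04,  4.38220891e-05,
        1.40003864e-03,  4.32752312e-04, -4.24163131e-04]), 'joint_efforts': array([-1.53773173e-03, -6.67863607e+01,  9.84358191e-01, -3.14468944e+01,
       -6.05731783e-02,  4.29044443e-02,  2.25053691e-04]), 'position': array([ 0.16880537, -0.60127038,  0.22597092]), 'ee_rot': array([-3.11078001e+00, -4.28461820e-01,  5.45656020e-04]), 'force': array([-0.04827825,  0.10987217, -1.26778942]), 'ft_torque': array([ 0.01685382,  0.00797385, -0.03265235]), 'gripper_force': 0.0, 'width': 0.9981300033514008}
top [[363.23813187   0.         261.60654328]
 [  0.         363.23813187 196.41525597]
 [  0.           0.           1.        ]] [0.44874113 0.04856195 1.50254555] [ 0.06127936 -0.06107547 -1.54633953] ['pixels', 'z_map', 'camera_matrix', 'position', 'rotation']
side [[388.58421653   0.         252.92525669]
 [  0.         388.58421653 192.70299147]
 [  0.           0.           1.        ]] [0.44254504 1.01165126 0.80702019] [ 0.06416207 -1.3566422  -2.72556181] ['pixels', 'z_map', 'camera_matrix', 'position', 'rotation']
```

View pics/top0.png

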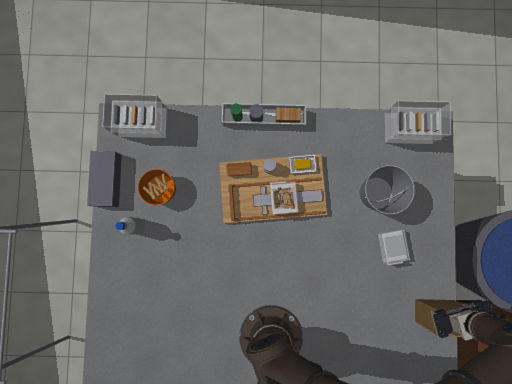

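View pics/side0.png

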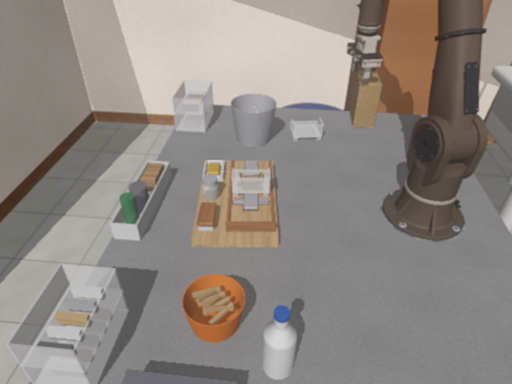

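The top view shows the board at (272,190), with the bin at (284,198), the ears at (264,200), the end stop at (235,203) and the bar's -y end at (322,196). World +y is to the left in the image. Next I'll measure the board.

Run:
```python
from h import *
d=load('top');P=pts(d);im=d['pixels'];hsv=cv2.cvtColor(im,cv2.COLOR_BGR2HSV)
m=((hsv[...,1]>90)&(hsv[...,0]<25)).astype(np.uint8)
m[:150]=0;m[230:]=0;m[:,:205]=0;m[:,340:]=0
m=cv2.morphologyEx(m,cv2.MORPH_CLOSE,np.ones((9,9)))
c=max(cv2.findContours(m,0,2)[0],key=cv2.contourArea)
K=d['camera_matrix'];R=cv2.Rodrigues(d['rotation'])[0];o=d['position']
def ray(u,v,z):
    r=R@np.array([(u-K[0,2])/K[0,0],-(v-K[1,2])/K[1,1],-1]);return o+r*(z-o[2])/r[2]
q=np.array([ray(u,v,.03)[:2]*1000 for u,v in c[:,0]],np.float32)
print(cv2.minAreaRect(q),cv2.boxPoints(cv2.minAreaRect(q)))
for n,u,v in(('ear',264,200),('barstart',322,196),('barpt',312,196),('stop',235,203),('binlip',299,197)): print(n,ray(u,v,.04),P[v,u])
b=cv2.resize(im[145:235,205:345],None,fx=5,fy=5,interpolation=cv2.INTER_CUBIC);cv2.imwrite('pics/top0c.png',b)
```

```text
((599.30517578125, 6.942230224609375), (249.0366973876953, 417.95794677734375), 6.063818454742432) [[ 453.40778  201.5983 ]
 [ 497.55927 -214.02112]
 [ 745.2026  -187.71384]
 [ 701.0511   227.90558]]
ear [0.54897817 0.04010578 0.04      ] [0.54895031 0.04010813 0.04040648]
barstart [ 0.57070389 -0.19375533  0.04      ] [ 0.57154199 -0.19542047  0.02994975]
barpt [ 0.5697492  -0.15336585  0.04      ] [ 0.56988414 -0.15359102  0.03836912]
stop [0.53409282 0.15674477 0.04      ] [0.53473295 0.15755615 0.0290309 ]
binlip [ 0.56445724 -0.10092509  0.04      ] [ 0.56387137 -0.10016824  0.04740485]
```

View pics/top0c.png

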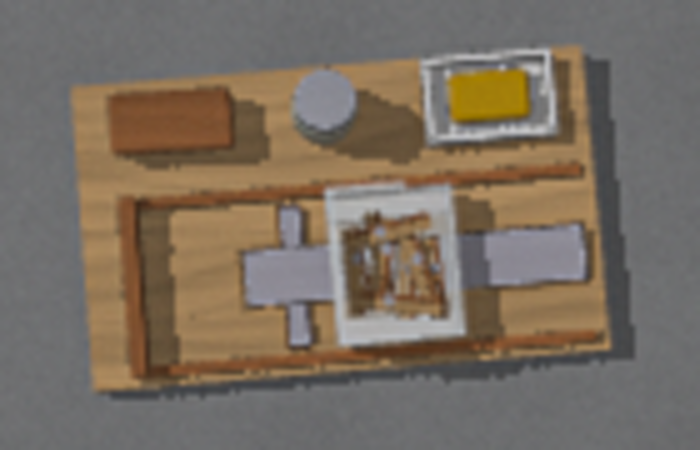

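The board yaw is 6.06° and the gate is near (0.550, 0.042). I'll work with tool x along board +y, so the fingers are wide across the lip and the gripper body stays clear of the high walls. That means turning -80.4° and shutting the fingers.

```bash
cat > go.py <<'E'
from h import *
import sys
# board frame: yaw, centre (mm)
YAW=np.radians(6.06);C=np.array([599.3,6.9])
bx=np.array([np.cos(YAW),np.sin(YAW)]);by=np.array([-bx[1],bx[0]])
def info(bxm=None,bym=None,z=None):
    s=readout.observe();p=s['position']*1000;R=cv2.Rodrigues(s['ee_rot'])[0]
    d=p[:2]-C
    print('t %.2f'%s['clock'],'board x %.1f y %.1f z %.1f'%(d@bx,d@by,p[2]),'toolx-by deg %.2f'%np.degrees(np.arctan2(R[1,0],R[0,0])-np.pi/2-YAW),'tilt',R[:,2].round(3),'F',s['force'].round(1),'F_by %.1f'%(s['force'][:2]@by),'w %.2f'%s['width'])
    if bxm is not None:
        t=np.r_[C+bx*bxm+by*bym,z];print('units',(R.T@(t-p)/40).round(3))
if __name__=='__main__': info(*map(float,sys.argv[1:]))
E
python3 -m creep '[[0,0,0,-1,0],[0,0,0,-1,0],[0,0,0,-1,0],[0,0,0,-1,0],[0,0,0,-1,0],[0,0,0,-1,0],[0,0,0,-1,0],[0,0,0,-1,0],[0,0,0,-1,0],[0,0,0,-1,0],[0,0,0,-1,0],[0,0,0,-1,0]]' 30
python3 -m creep '[[0,0,0,-1,0],[0,0,0,-1,0],[0,0,0,-1,0],[0,0,0,-1,0],[0,0,0,-1,0],[0,0,0,-1,0],[0,0,0,-1,0],[0,0,0,-1,0],[0,0,0,0,0]]'
python3 go.py -45 -145 150
```

```text
clock: 1.6
position: [0.1688, -0.6015, 0.2263]
ee_rot: [-2.666, -1.66, -0.0]
force: [-0.3, -0.1, 0.1]
width: 0.006
gripper_force: 0.0
clock: 2.72
position: [0.1688, -0.6015, 0.2263]
ee_rot: [-2.109, -2.328, -0.001]
force: [0.3, -0.6, -0.6]
width: 0.002
gripper_force: 0.0
t 2.73 board x -492.4 y -559.6 z 226.3 toolx-by deg -0.41 tilt [-0.     0.001 -1.   ] F [ 0.3 -0.6 -0.6] F_by -0.6 w 0.00
units [10.443 11.11   1.915]
```

```bash
python3 -m creep '[[0.87,0.925,0,-0.1,0],[0.87,0.925,0,0,0],[0.87,0.925,0,0,0],[0.87,0.925,0,0,0],[0.87,0.925,0,0,0],[0.87,0.925,0,0,0],[0.87,0.925,0,0,0],[0.87,0.925,0,0,0],[0.87,0.925,0,0,0],[0.87,0.925,0,0,0],[0.87,0.925,0,0,0],[0.87,0.925,0,0,0]]'
python3 -m creep '[[0,0,0,0,0],[0,0,0,0,0]]' >/dev/null
python3 go.py -45 -145 60
python3 - <<'E'
from h import *
d=grab('wrist','w1.png'); d=grab('top')
E
```

```text
clock: 4.22
position: [0.5673, -0.1385, 0.2266]
ee_rot: [-2.103, -2.334, 0.0]
force: [0.1, -0.2, 0.1]
width: 0.003
gripper_force: 0.0
t 4.47 board x -48.5 y -142.6 z 226.3 toolx-by deg -0.03 tilt [-0.001 -0.    -1.   ] F [-0.3 -0.6  1.3] F_by -0.6 w 0.00
units [-0.059  0.093  4.158]
```

View pics/w1.png

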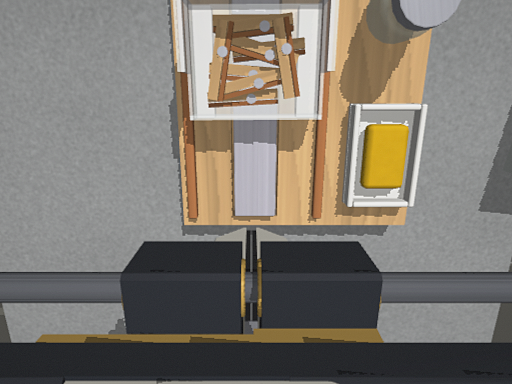

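The wrist view shows the bar between columns 233 and 277, its end at row 215, the bin lip at row 118 (columns 190–322), and the closed fingers around (250,260). Next I'll turn these into board coordinates.

Run:
```python
from go import *
d=load('wrist');P=pts(d);K=d['camera_matrix'];R=d['rotation'];R=R if R.shape==(3,3) else cv2.Rodrigues(R)[0];o=d['position']
def ray(u,v,z):
    r=R@np.array([(u-K[0,2])/K[0,0],-(v-K[1,2])/K[1,1],-1]);q=(o+r*(z-o[2])/r[2])*1000-np.r_[C,0];return np.r_[q[:2]@bx,q[:2]@by].round(1)
g=d['pixels'].astype(int)
for v in (150,180,205):
    k=(np.ptp(g[v],axis=1)<35)&(g[v].max(1)>120);k[:215]=0;k[300:]=0;u=np.flatnonzero(k);print(v,u[0],u[-1],ray(u[0],v,.042),ray(u[-1]+1,v,.042),(P[v,255]*1000)[2])
print('barend',ray(255,216,.042),'lip top',ray(190,118,.072),ray(322,118,.072),'lip depth',P[112:122,190:200,2].max(1).round(3))
print('board -y corners',ray(184,225,.03),ray(407,225,.03),'guides',ray(190,215,.04),ray(318,215,.04))
```

```text
150 234 276 [ -67.8 -122.2] [ -23.7 -122.3] 42.928945025982436
180 234 275 [ -68.2 -154. ] [ -24.1 -154. ] 39.80346234432647
205 234 275 [ -68.6 -181.7] [ -23.5 -181.7] 40.99561727590867
barend [ -46.  -194.3] lip top [-105.8  -87.9] [ 14.2 -88. ] lip depth [0.071 0.071 0.072 0.071 0.072 0.072 0.072 0.072 0.04  0.04 ]
board -y corners [-126.3 -209.8] [ 126.2 -209.8] guides [-116.9 -193.9] [  22.7 -194. ]
```

```bash
python3 -m creep '[[0.3,0.06,0.5,0,0],[0.27,0,0.8,0,0],[0,0,0.8,0,0],[0,0,0.8,0,0],[0,0,0.7,0,0],[0,0,0.4,0,0],[0,0,0.25,0,0],[0,0,0,0,0],[0,0,0,0,0]]' >/dev/null
python3 go.py -46 -120 27
```

```text
t 5.70 board x -45.1 y -119.7 z 57.6 toolx-by deg 0.01 tilt [ 0.001 -0.    -1.   ] F [ 1.  -0.6  0.6] F_by -0.7 w 0.00
units [-0.008 -0.023  0.765]
```

```bash
python3 -m creep '[[0,0,0.2,0,0],[0,0,0.2,0,0],[0,0,0.1,0,0],[0,0,0.1,0,0],[0,0,0.1,0,0],[0,0,0.05,0,0],[0,0,0,0,0],[0,0,0,0,0]]' >/dev/null
python3 go.py -46 -120 27
```

```text
t 6.70 board x -45.3 y -119.6 z 27.9 toolx-by deg 0.02 tilt [ 0.001 -0.001 -1.   ] F [-4.  -0.1 16.6] F_by 0.3 w 0.01
units [-0.009 -0.018  0.023]
```

The bar is fully down: z is 27.9 and the force is about 17 N. I'll approach the lip and start pushing.

```bash
python3 -m creep '[[0.1,0,0,0,0],[0.1,0,0,0,0],[0.1,0,0,0,0],[0.1,0,0,0,0],[0.1,0,0,0,0],[0.1,0,0,0,0],[0.1,0,0,0,0],[0.1,0,0,0,0],[0,0,0,0,0]]' >/dev/null
python3 go.py -46 49 27.5
```

```text
t 7.83 board x -44.1 y -91.2 z 28.1 toolx-by deg -0.13 tilt [ 0.004 -0.004 -1.   ] F [ 0.9 -8.6 13.5] F_by -8.6 w 0.01
units [ 3.506e+00 -5.500e-02 -1.000e-03]
```

```bash
python3 -m creep '[[0.12,-0.03,0.01,0,0],[0.12,0,0,0,0],[0.12,0,0,0,0],[0.12,0,0,0,0],[0.12,0,0,0,0],[0.12,0,0,0,0],[0.12,0,0,0,0],[0.12,0,0,0,0],[0,0,0,0,0]]' >/dev/null
python3 go.py -46 49 27.5
python3 - <<'E'
from h import *
d=grab('wrist','w2.png')
E
```

```text
t 8.95 board x -44.7 y -53.6 z 28.1 toolx-by deg -0.17 tilt [ 0.005 -0.005 -1.   ] F [  1.8 -12.4  17.3] F_by -12.6 w 0.00
units [ 2.565e+00 -4.100e-02  2.000e-03]
```

View pics/w2.png

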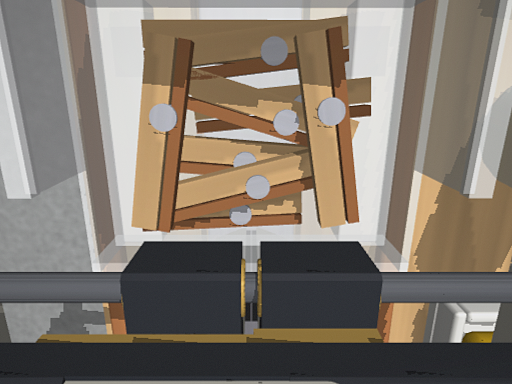

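The wrist view shows the bin square and its lip (row 240) against the fingers. I'll carry on pushing over the catch.

```bash
python3 -m creep '[[0.12,-0.03,0,0,0],[0.12,0,0,0,0],[0.12,0,0,0,0],[0.12,0,0,0,0],[0.12,0,0,0,0],[0.12,0,0,0,0],[0.12,0,0,0,0],[0.12,0,0,0,0],[0.12,0,0,0,0],[0.12,0,0,0,0],[0.12,0,0,0,0],[0.12,0,0,0,0]]' >/dev/null
python3 go.py -46 48 27.5
```

```text
t 10.50 board x -45.7 y 2.5 z 28.2 toolx-by deg -0.26 tilt [ 0.005 -0.006 -1.   ] F [  2.3 -17.9  19.3] F_by -18.0 w 0.01
units [ 1.137 -0.013  0.009]
```

```bash
python3 -m creep '[[0.12,0,0,0,0],[0.12,0,0,0,0],[0.12,0,0,0,0],[0.12,0,0,0,0],[0.12,0,0,0,0],[0.12,0,0,0,0],[0.1,0,0,0,0],[0.1,0,0,0,0],[0,0,0,0,0]]' >/dev/null
python3 go.py -46 48 27.5
python3 - <<'E'
from h import *
d=grab('top','top2.png')
cv2.imwrite('pics/top2c.png',cv2.resize(d['pixels'][145:235,205:345],None,fx=5,fy=5,interpolation=cv2.INTER_CUBIC))
E
```

```text
t 11.62 board x -45.6 y 39.8 z 28.2 toolx-by deg -0.23 tilt [ 0.005 -0.006 -1.   ] F [  2.  -16.3  21. ] F_by -16.5 w 0.00
units [ 0.206 -0.01   0.015]
```

View pics/top2c.png

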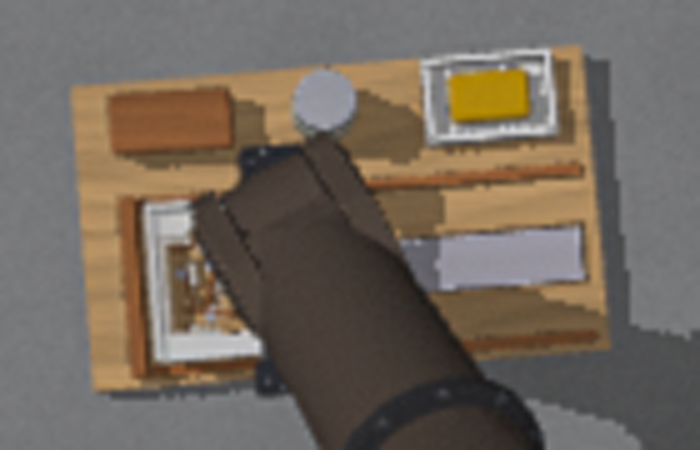

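The bin is square and about 12 mm short of the stop, with the gripper clear of the jar. Next is a push of about 9 mm more.

```bash
python3 -m creep '[[0.08,0,0,0,0],[0.08,0,0,0,0],[0.06,0,0,0,0],[0,0,0,0,0]]' >/dev/null
python3 go.py -46 48 27.5
```

```text
t 12.18 board x -45.6 y 48.2 z 28.2 toolx-by deg -0.25 tilt [ 0.005 -0.006 -1.   ] F [  2.9 -17.1  21.3] F_by -17.3 w 0.01
units [-0.004 -0.01   0.017]
```

```bash
python3 -m creep '[[-0.2,0,0,0,0],[-0.2,0,0,0,0],[-0.1,0,0,0,0],[0,0,0,0,0],[0,0,-0.15,0,0],[0,0,-0.2,0,0],[0,0,-0.3,0,0],[0,0,-0.6,0,0],[0,0,-0.8,0,0],[0,0,-0.8,0,0],[-0.5,0,-0.8,0,0],[-0.8,0,-0.5,0,0]]' >/dev/null
python3 -m creep '[[-1,0,0,0,0],[-1,0,0,0,0],[-1,0,0,0,0],[-1,0,0,0,0],[-1,0,0,0,0],[0,0,0,0,0],[0,0,0,0,0]]' >/dev/null
python3 go.py
python3 - <<'E'
from go import *
d=grab('top','top3.png');cv2.imwrite('pics/top3c.png',cv2.resize(d['pixels'][145:235,205:345],None,fx=5,fy=5,interpolation=cv2.INTER_CUBIC))
for n in('top','wrist'):
    d=grab(n);P=pts(d)*1000;q=P[...,:2]-C;X=q@bx+45.5;Y=q@by-40;Z=P[...,2]
    k=(abs(X)<50)&(Z>64)&(Z<82)&(Y>0)&(Y<50);print(n,'lip ymin',np.percentile(Y[k],[1,5,50]) if k.any() else None)
    k=(abs(X)<18)&(abs(Y)<6);print('bar z',np.median(Z[k]) if k.any() else None)
    k=(Z>95)&(Z<112)&(abs(X)<75)&(Y>40)&(Y<130);print('high wall x,y',[np.percentile(a[k],[2,98]).round(1) for a in (X,Y)] if k.any() else None)
E
```

```text
t 14.55 board x -48.5 y -217.3 z 192.1 toolx-by deg 0.02 tilt [-0.001  0.001 -1.   ] F [ 0.8  0.3 -0.1] F_by 0.2 w 0.01
top lip ymin [20.23360101 20.65153271 40.05445633]
bar z 41.54117520146494
high wall x,y [array([-61.9,  61. ]), array([ 61.6, 121.9])]
wrist lip ymin None
bar z None
high wall x,y None
```

View pics/top3c.png

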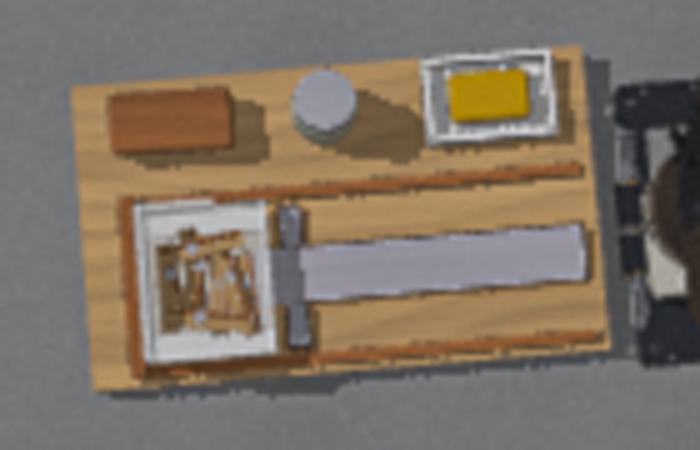

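The bin is past the ears, square, with its origin about 70 mm beyond the gate. The bar is back up (top at z ≈ 42 mm), and the arm is clear.

```bash
python3 -c "
from cell import sign_off
print(sign_off())"
```

```text
the job is handed in; nothing more can be done
None
```

I pushed the bin over the catch and locked it in about 70 mm beyond the gate, with the bar back up and the arm clear; the job is handed in at about 14.6 s, and the sign-off gave no verdict.

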